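# Scan out the fuller jar of solder paste

### The arm

A 6-joint arm with a two-finger parallel gripper is mounted at the origin on the work surface. World frame = base frame: x ahead of the robot, y to its left, z up, the work surface at z = 0. Lengths are in m, angles in degrees, forces in N, time in s.
With the tool pointing down it reaches from about 0.375 to 0.9 m from the base axis. Payload 3.1 kg.
Tool frame: the origin (TCP) lies on the centre line of the jaws, within the pads' length; the fingertips stand 25 mm ahead of it and the grasp point (between the pads) lies 6 mm ahead of it; z points along the fingers, y is the line along which they close (so a half turn about z gives the same grasp; the last joint's range is limited). The gripper opens to 87 mm and grips with 3 to 60 N. Pads are 19 mm wide; open, the fingers measure 117 mm over their backs; the gripper's body (75 mm by 190 mm) begins 51 mm behind the grasp point.
Start: joints at [56.751, 30.224, 82.088, -0, 67.689, -10.227], TCP at [0.244, 0.575, 0.216] pointing down, gripper open.
Joint ranges: [-176.69, 176.69], [-43.24, 126.21], [12.49, 139.97], [-82, 262], [0, 151.66], [-163.58, 163.58]. Speed limits (degrees/s): [159.86, 159.86, 180, 180, 180, 180].

### API

Orientations are given as a 3x3 rotation matrix whose columns are the frame's x, y, z axes.
In Python, from rig import * gives the robot as it stands.
- The arm moves only by the tool step_arm, never from a script. Its argument "steps" is a list of rows, each a list of 7 numbers: the shift along the tool's x, y, z normalised to -1 to 1, where 1 is 0.3 m, then the turn, a rotation vector about the tool's x, y, z normalised to -1 to 1, where 1 is 45 degrees, then the gripper's target within -1 to 1 (shut at 1, half-way at 0, fully open at -1). A call has 1 to 8 rows; each row is the pose to reach, as a shift and turn from the pose commanded when the call began, along the tool's axes at that moment; what a row does not reach only later rows make up. A row lasts 1/12 s, in which the tool goes at most 41.7 mm and 7.16 degrees, less where a joint would pass 70% of its speed; a pose out of reach is approached as far as the arm can. A call with a number of a shift or a turn outside -1 to 1 is refused whole. A call with a gripper value outside its range is refused whole. The fingers move at their own pace and stop on an object; the grip force is fixed at half the most. Time passes only in rows, so rows that repeat a pose let the fingers close. It gives the time, the measured TCP pose, the force, the opening and the grip force at its end, in the units of the state.
- read_state(): the state, without advancing time (a new reading comes with each control period).
- capture(name): name is "side" or "top"; returns a dict with "image" (400x640x3 uint8, red, green, blue), "vertical_fov" (degrees; the focal length in pixels is half the picture's height over the tangent of half this angle, whatever the lens; pixels are square), "cx", "cy" (the principal point, pixels), "world_from_camera" (4x4, takes a point from camera to world coordinates). Camera axes: x right, y down, z forward; pixel columns grow to the right and rows downward; lengths in m; the calibration is good to about 2 mm. A picture is of the moment at which its call begins. There is no depth.
- hand_in(): hands the job in; it is judged then, once.
The state is a dict: "time_s": time; "joint_positions": joint angles; "qvel": joint speeds; "tau": joint torques, N m; "position": TCP position; "tcp_rot": TCP orientation; "force": force on the tool from outside, world axes, zero at the start; "moment": the same for the moment, N m; "opening": opening from 0.0 (shut) to 1.0 (fully open); "grasp_force": force on a finger pad.
Only numpy, scipy, OpenCV 4.12 (cv2) and the standard library are available. Lean on these libraries where they do the work, as an engineer would, in place of code of your own. Each camera call takes 0.05 s, during which the arm holds its last target. There are 200 camera calls.

### The job

Two opened jars of solder paste stand on the green mat and nobody knows which is the fuller: lift each one in turn clear of the mat to feel its weight, and set the lighter one back upright where it stood. Then hold the heavier jar up, upright, in front of the code reader's window, its bar code turned square to the window, level with it and about 7 cm away, and finish while still holding it there for the reader. Keep both jars upright all the time, do not touch the reader, and leave the other things on the mat where they are.

Things in the scene. Friction and masses are not known exactly. Their poses are not given: they have to be found in the camera images.
- jar_a: closed jar on the mat: white pot, 56 mm across, 48 high, black ribbed lid, 58 across, 20 high; 68 mm in all. 0.2 to 0.6 kg. Both jars look alike; one weighs at least 0.15 kg more, and either may be the one. Bar code label on one side of the pot; a paper sticker on the lid, from centre to rim, on that same side. Origin: centre of underside, z up, x out through the code. Best gripped across the lid from above
- jar_b: closed jar on the mat: white pot, 56 mm across, 48 high, black ribbed lid, 58 across, 20 high; 68 mm in all. 0.2 to 0.6 kg. Both jars look alike; one weighs at least 0.15 kg more, and either may be the one. Bar code label on one side of the pot; a paper sticker on the lid, from centre to rim, on that same side. Origin: centre of underside, z up, x out through the code. Best gripped across the lid from above
- jar_a_code (a point): middle of that jar's bar code, on the pot's surface, 28 mm from the jar's axis along its x and 26 mm above its underside; same axes as the jar
- jar_b_code (a point): middle of that jar's bar code, on the pot's surface, 28 mm from the jar's axis along its x and 26 mm above its underside; same axes as the jar
- reader: code reader fixed to the table: grey foot 100 x 90 mm, 14 high, reaching 36 mm to -x and 64 mm to +x of the origin; neck; black head 58 deep (x), 66 wide (y), underside 56 mm and top 114 mm above the table. Origin on the table below the head's middle, z up; x points from the window into the head, the window looks to -x
- reader_window (a point): middle of the reader's window, 48 x 40 mm, 31 mm to -x of the reader's origin and 85 mm above the table; same axes as the reader, so the free space in front of the window is its -x side
- mat: green cutting mat on the table, 460 x 620 mm, 3 mm thick; origin at the centre of its underside
- circuit_board: bystander, to be left alone: green circuit board on four short pillars, 75 x 105 mm, 21 mm high. Origin at the middle of its underside
- tweezers: bystander, to be left alone: steel tweezers lying flat, 125 mm long, 20 mm wide, 8 mm high. Origin at the middle of its underside
- solder_reel: bystander, to be left alone: reel of solder wire standing on its flange, diameter 58 mm, height 46 mm. Origin at the middle of its underside
- flux_bottle: bystander, to be left alone: small amber bottle with a black cap, diameter 32 mm, height 85 mm. Origin at the middle of its underside
- side_cutters: bystander, to be left alone: side cutters lying flat, 130 mm long, 50 mm wide, 14 mm high. Origin at the middle of its underside
- chip_tray: bystander, to be left alone: low black tray of chips, 80 x 115 mm, 12 mm high. Origin at the middle of its underside
- screwdriver: bystander, to be left alone: screwdriver lying flat, 150 mm long, about 25 mm thick. Origin at the middle of its underside
Things that resemble listed ones, but are neither listed nor needed, are in the scene too. Leave any orange or red look-alike of the jar_b alone.

How it is judged (in metres and radians):
On the way, in this order (a step that is already met when the one before it is completed fails the run):
1. the lighter jar is lifted clear of the mat in the gripper (17 mm or more, for 0.3 s) (((height (world z) of jar_a above 0.02 m and contact force between the fingers and jar_a above 0.5 N and contact force between jar_b and mat above 4 N) or (height (world z) of jar_b above 0.02 m and contact force between the fingers and jar_b above 0.5 N and contact force between jar_a and mat above 4 N))), for 0.3 s.
2. the lighter jar is set back upright on the mat where it stood (within 40 mm) and let go (((distance of jar_a from where it was at the start of the episode below 0.04 m and angle between jar_a's own z axis and vertical below 0.1 rad and height (world z) of jar_a below 0.008 m and contact force between the fingers and jar_a below 0.05 N and contact force between jar_a and mat between 1 and 4 N) or (distance of jar_b from where it was at the start of the episode below 0.04 m and angle between jar_b's own z axis and vertical below 0.1 rad and height (world z) of jar_b below 0.008 m and contact force between the fingers and jar_b below 0.05 N and contact force between jar_b and mat between 1 and 4 N))), for 0.2 s.
3. the heavier jar is lifted clear of the mat in the gripper (17 mm or more, for 0.3 s) (((height (world z) of jar_b above 0.02 m and contact force between the fingers and jar_b above 0.5 N and contact force between jar_a and mat between 1 and 4 N) or (height (world z) of jar_a above 0.02 m and contact force between the fingers and jar_a above 0.5 N and contact force between jar_b and mat between 1 and 4 N))), for 0.3 s.
At the end, for the whole second after the job is handed in: Heavier jar held still, upright within 0.2 rad, touching nothing else; its code 35 to 110 mm in front of the window, within 22 mm of its middle sideways and in height, facing it within 0.35 rad. Lighter jar upright on the mat, released, within 40 mm of where it stood (((height (world z) of jar_b above 0.02 m and contact force between the fingers and jar_b above 0.5 N and x of jar_b_code in the frame of reader_window between -0.11 and -0.035 m and y of jar_b_code in the frame of reader_window between -0.022 and 0.022 m and z of jar_b_code in the frame of reader_window between -0.022 and 0.022 m and x of reader_window in the frame of jar_b above 0.04 m and angle between the x axis of jar_b and the x axis of reader, either way round below 0.35 rad and angle between jar_b's own z axis and vertical below 0.2 rad and linear speed of jar_b below 0.03 m/s and contact force between jar_b and mat below 0.05 N and contact force between jar_b and reader below 0.05 N and contact force between each of jar_b, the fingers and jar_a below 0.05 N and distance of jar_a from where it was at the start of the episode below 0.04 m and angle between jar_a's own z axis and vertical below 0.1 rad and height (world z) of jar_a below 0.008 m and contact force between jar_a and mat between 1 and 4 N) or (height (world z) of jar_a above 0.02 m and contact force between the fingers and jar_a above 0.5 N and x of jar_a_code in the frame of reader_window between -0.11 and -0.035 m and y of jar_a_code in the frame of reader_window between -0.022 and 0.022 m and z of jar_a_code in the frame of reader_window between -0.022 and 0.022 m and x of reader_window in the frame of jar_a above 0.04 m and angle between the x axis of jar_a and the x axis of reader, either way round below 0.35 rad and angle between jar_a's own z axis and vertical below 0.2 rad and linear speed of jar_a below 0.03 m/s and contact force between jar_a and mat below 0.05 N and contact force between jar_a and reader below 0.05 N and contact force between each of jar_a, the fingers and jar_b below 0.05 N and distance of jar_b from where it was at the start of the episode below 0.04 m and angle between jar_b's own z axis and vertical below 0.1 rad and height (world z) of jar_b below 0.008 m and contact force between jar_b and mat between 1 and 4 N))); the arm keeps its last pose, push and grip.
It fails at once if a jar is tipped by more than 0.5 rad (angle between any of jar_a, jar_b's own z axis and vertical above 0.5 rad).
It fails at once if the reader is touched (over 1 N) (contact force between anything else and reader above 1 N).
It fails at once if one of the other things on the mat is moved by more than 25 mm (distance of any of circuit_board, tweezers, solder_reel, flux_bottle, side_cutters, chip_tray, screwdriver from where it was at the start of the episode above 0.025 m).
It also fails if it takes over 72 s, if anything falls off the work surface, if the arm or the gripper's body presses on something with over 40 N, if the wrist force passes 120 N, or if a joint passes its speed limit or range.

## Working session

There is one attempt and no reset: what is moved stays moved. The work goes in short steps, Python scripts to look and compute and a tool call to move; the robot and the scene stay as the last step left them, time stands still between calls to the robot, and variables do not carry over. Pictures are saved under pics/ and viewed, at most 10 in all, crops included, and the job is handed in when it is done.

Besides the shell and the picture viewer there is one more tool, called after "Request:" as name([rows], argument=value, ...), one row to a line, values as JSON. step_arm: Moves the arm, as the interface text tells. Scaled input: -1 to 1 covers 0.3 m each way for a shift and 45 degrees each way for a turn. Its arguments: {"type":"object","properties":{"steps":{"type":"array"}},"required":["steps"]}

```bash
mkdir -p pics; cat > h.py <<'E'
from rig import *
import numpy as np, cv2
def shot(n,f=None):
    c=capture(n)
    if f: cv2.imwrite('pics/'+f,c["image"][:,:,::-1])
    return c
def ray(c,u,v,z):
    h=c["image"].shape[0]; f=h/2/np.tan(np.radians(c["vertical_fov"])/2)
    T=np.array(c["world_from_camera"]); d=T[:3,:3]@np.array([(u-c["cx"])/f,(v-c["cy"])/f,1]); o=T[:3,3]
    return o+d*(z-o[2])/d[2]
E
python3 - <<'E'
from h import *
for n in("top","side"):
    c=shot(n,n+"1.png"); print(n,c["vertical_fov"],c["cx"],c["cy"],np.round(c["world_from_camera"],3).tolist())
s=read_state(); print({k:np.round(v,3).tolist() for k,v in s.items()})
E
```

```text
top 50.41977045438479 322.28205690334 200.80576658028232 [[-0.0, -0.982, 0.188, 0.282], [-1.0, -0.002, -0.011, 0.029], [0.012, -0.188, -0.982, 1.133], [0.0, 0.0, 0.0, 1.0]]
side 55.24785359232879 323.7378702317628 199.9687406614119 [[0.988, -0.087, 0.126, 0.363], [-0.152, -0.455, 0.877, -0.833], [-0.019, -0.886, -0.463, 0.543], [0.0, 0.0, 0.0, 1.0]]
{'time_s': 0.1, 'joint_positions': [56.751, 30.275, 82.149, -0.002, 67.69, -10.226], 'qvel': [0.072, -0.145, -0.207, 0.01, -0.127, -0.015], 'tau': [-0.0, -44.098, -17.715, 0.063, 0.053, -0.0], 'position': [0.244, 0.575, 0.215], 'tcp_rot': [[-0.92, 0.391, -0.001], [0.391, 0.92, -0.002], [0.0, -0.002, -1.0]], 'force': [0.272, -0.298, -0.288], 'moment': [-0.035, 0.012, -0.032], 'grasp_force': 0.0, 'opening': 1.0}
```

View pics/top1.png

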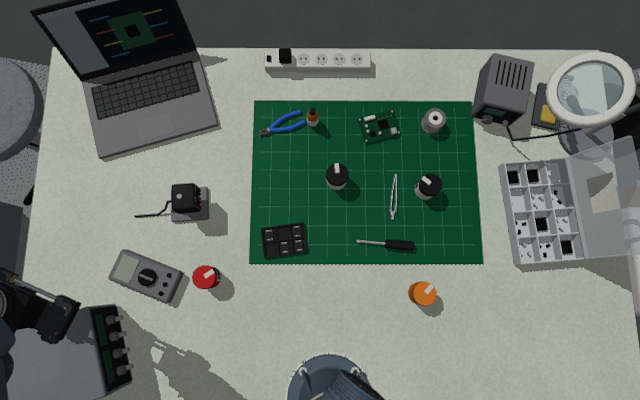

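View pics/side1.png

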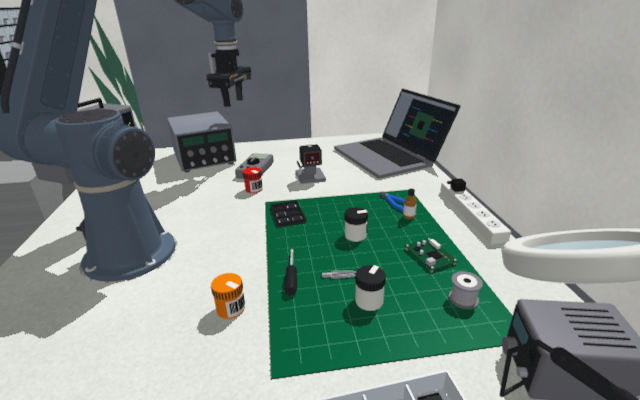

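The top view shows black-lidded jars at about (337,175) and (430,185), and the reader at about (187,203). In the side view the reader's red window faces the camera, roughly toward -y. I'll measure these next.

```bash
python3 - <<'E'
from h import *
c=capture("top"); im=c["image"]; s=capture("side"); 
def crop(i,u,v,r): return cv2.resize(i[v-r:v+r,u-r:u+r],(390,290) if 0 else (290,290),interpolation=cv2.INTER_CUBIC)
g=np.vstack([np.hstack([crop(im,337,175,25),crop(im,430,187,25)]),np.hstack([crop(im,187,203,29),crop(s["image"],311,163,25)])])
cv2.imwrite("pics/crops.png",g[:,:,::-1])
for u0,v0 in((337,173),(429,184)):
    w=im[v0-16:v0+17,u0-16:u0+17].astype(int)
    dark=(w.max(2)<55).astype(np.uint8)
    n,l,st,ce=cv2.connectedComponentsWithStats(dark); k=1+np.argmax(st[1:,4])
    pts=np.argwhere(l==k)[:,::-1].astype(np.float32)
    print("lid",st[k],ce[k]+[u0-16,v0-16])
    # sticker: bright pixels inside hull of dark
    h=cv2.convexHull(pts.astype(np.int32)); m=np.zeros_like(dark); cv2.fillConvexPoly(m,h,1)
    b=(m==1)&(w.min(2)>140); q=np.argwhere(b)[:,::-1]+[u0-16,v0-16]
    P=np.array([ray(c,u,v,.071)[:2] for u,v in q]); print("sticker",q.mean(0),len(q),P.mean(0))
    (x,y),r=cv2.minEnclosingCircle(h.astype(np.float32)); print("circ",x+u0-16,y+v0-16,r,ray(c,x+u0-16,y+v0-16,.071)[:2])
E
```

```text
lid [  5   6  28  27 451] [339.46784922 177.0421286 ]
sticker [336.61764706 167.05882353] 34 [ 0.57465918 -0.02011123]
circ 340.8695659637451 177.86956596374512 16.463211059570312 [ 0.54592651 -0.03087159]
lid [  3   5  30  28 491] [432.23014257 187.69246436]
sticker [426.08333333 179.86111111] 36 [ 0.54126212 -0.25052757]
circ 431.7830181121826 189.31132125854492 16.99822998046875 [ 0.51636941 -0.26404931]
```

View pics/crops.png

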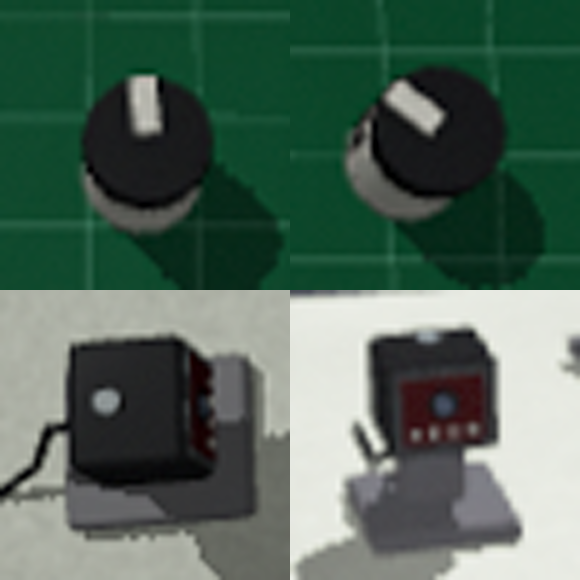

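The crops show three things:
- **Jar 1:** lid centre about (337.4,174.3), sticker pointing image-up.
- **Jar 2:** lid centre about (430.6,184.7), sticker pointing up-left.
- **Reader:** window facing image-right (-y), foot corners about (208,187), (209.4,219.4) and (171.6,222).

```bash
python3 - <<'E'
from h import *
c=capture("top"); s=capture("side")
for n,(u,v),a,b in(("j1",(337.4,174.3),(336.65,163.1),(337.4,173.3)),("j2",(430.6,184.7),(423.1,177.2),(430.5,183.9))):
    p=ray(c,u,v,.071);d=ray(c,*a,.071)-ray(c,*b,.071); e=ray(c,*a,.071)-p
    print(n,p,np.degrees(np.arctan2(d[1],d[0])),np.degrees(np.arctan2(e[1],e[0])),np.linalg.norm(e))
F=[ray(c,u,v,.014) for u,v in((208,187),(209.4,219.4),(171.6,222))]; print(F)
print(ray(s,312.4,158.7,.085))
H=[ray(c,u,v,.114) for u,v in((172,185),(194.6,183.4),(195,212.6),(173,210))]; print(H,np.mean(H,0))
W=[ray(s,286+(u-290)/5.8,138+(v-290)/5.8,z) for u,v,z in((401,382,.105),(484,374,.105),(486,436,.065),(401,447,.065))]; print(W)
E
```

```text
j1 [ 0.55536506 -0.02200425  0.071     ] 3.696254477040052 3.334139525501826 0.029938250153186394
j2 [ 0.52849905 -0.26158868  0.071     ] 45.971728715370794 42.98821108008725 0.02706110955738139
[array([0.53380698, 0.32372841, 0.014     ]), array([0.44582206, 0.31559748, 0.014     ]), array([0.43871716, 0.41494614, 0.014     ])]
[0.49457208 0.32778844 0.085     ]
[array([0.51613815, 0.38555805, 0.114     ]), array([0.52030381, 0.33062329, 0.114     ]), array([0.447783  , 0.32557927, 0.114     ]), array([0.45406427, 0.37903786, 0.114     ])] [0.48457231 0.35519962 0.114     ]
[array([0.47114705, 0.3238964 , 0.105     ]), array([0.51820034, 0.32701383, 0.105     ]), array([0.51931226, 0.33360437, 0.065     ]), array([0.46979299, 0.32686354, 0.065     ])]
```

Request:
step_arm([
  [-0.867,-0.713,0,0,0,0.711,-1],
  [-0.867,-0.713,0,0,0,0.711,-1],
  [-0.867,-0.713,0,0,0,0.711,-1],
  [-0.867,-0.713,0,0,0,0.711,-1],
  [-0.867,-0.713,0,0,0,0.711,-1],
  [-0.867,-0.713,0,0,0,0.711,-1],
  [-0.867,-0.713,0,0,0,0.711,-1],
  [-0.867,-0.713,0,0,0,0.711,-1],
])

```text
time_s: 0.97
position: [0.3991, 0.2779, 0.2162]
tcp_rot: [[-0.574, 0.819, 0.001], [0.819, 0.574, 0.0], [-0.0, 0.001, -1.0]]
force: [1.1, 0.5, 0.5]
opening: 1.003
grasp_force: 0.0
```

```bash
cat > plan.py <<'E'
import sys
from h import *
from scipy.spatial.transform import Rotation as Ro
# x y z yawY -> normalised shift/turn in tool axes
x,y,z,a=map(float,sys.argv[1:5]); a=np.radians(a)
s=read_state(); R=np.array(s["tcp_rot"]); p=np.array(s["position"])
Yv=np.array([np.cos(a),np.sin(a),0]); Zv=np.array([0,0,-1.]); T=np.c_[np.cross(Yv,Zv),Yv,Zv]
print("row",np.round(R.T@(np.array([x,y,z])-p)/.3,3),np.round(Ro.from_matrix(R.T@T).as_rotvec(degrees=True)/45,3))
print("t",s["time_s"],"p",p.round(4),"yawY",np.degrees(np.arctan2(R[1,1],R[0,1])).round(2),"z",R[:,2].round(3),"F",np.round(s["force"],2),"open",s["opening"],"g",s["grasp_force"],"j",np.round(s["joint_positions"],1))
E
python3 plan.py .555 -.022 .17 3.5
```

```text
row [-1.117 -0.148  0.154] [ 0.001 -0.     0.7  ]
t 0.9667 p [0.3991 0.2779 0.2162] yawY 35.01 z [ 0.001  0.    -1.   ] F [1.08 0.54 0.53] open 1.00338379839012 g 0.0 j [ 21.7  19.6 101.5  -0.   58.9 -13.3]
```

Request:
step_arm([
  [-1,-0.14,0.14,0,0,0.7,-1],
  [-1,-0.14,0.14,0,0,0.7,-1],
  [-1,-0.14,0.14,0,0,0.7,-1],
  [-1,-0.14,0.14,0,0,0.7,-1],
  [-1,-0.14,0.14,0,0,0.7,-1],
  [-1,-0.14,0.14,0,0,0.7,-1],
  [-1,-0.14,0.14,0,0,0.7,-1],
  [-1,-0.14,0.14,0,0,0.7,-1],
])

```text
time_s: 1.63
position: [0.5395, 0.0046, 0.1736]
tcp_rot: [[-0.057, 0.998, 0.003], [0.998, 0.057, -0.002], [-0.003, 0.003, -1.0]]
force: [0.1, -0.8, -0.2]
opening: 0.998
grasp_force: 0.0
```

```bash
python3 plan.py .555 -.022 .15 3.5
```

```text
row [-0.091  0.046  0.079] [ 0.004  0.003 -0.006]
t 1.6333 p [0.5395 0.0046 0.1736] yawY 3.25 z [ 0.003 -0.002 -1.   ] F [ 0.15 -0.77 -0.2 ] open 0.9975391593600056 g 0.0 j [-11.3  26.8  97.1  -0.1  55.9 -14.5]
```

Request:
step_arm([
  [-0.09,0.046,0.05,0,0,0,-1],
  [-0.09,0.046,0.08,0,0,0,-1],
  [-0.09,0.046,0.08,0,0,0,-1],
  [-0.09,0.046,0.08,0,0,0,-1],
])

```text
time_s: 1.97
position: [0.5503, -0.0156, 0.1493]
tcp_rot: [[-0.061, 0.998, -0.003], [0.998, 0.061, 0.001], [0.001, -0.003, -1.0]]
force: [0.3, 0.1, 0.1]
opening: 1.002
grasp_force: 0.0
```

```bash
python3 plan.py .555 -.022 .067 3.5; python3 -c "
from h import *
a=shot('side')['image'][130:290,250:450]
cv2.imwrite('pics/s2.png',cv2.resize(a,(750,600),interpolation=cv2.INTER_CUBIC)[:,:,::-1])"
```

```text
row [-0.023  0.015  0.274] [-0.004 -0.002 -0.001]
t 1.9667 p [ 0.5503 -0.0156  0.1493] yawY 3.47 z [-0.003  0.001 -1.   ] F [0.26 0.11 0.08] open 1.0016465722960368 g 0.0 j [-13.3  29.7  96.5   0.   54.  -16.8]
```

View pics/s2.png

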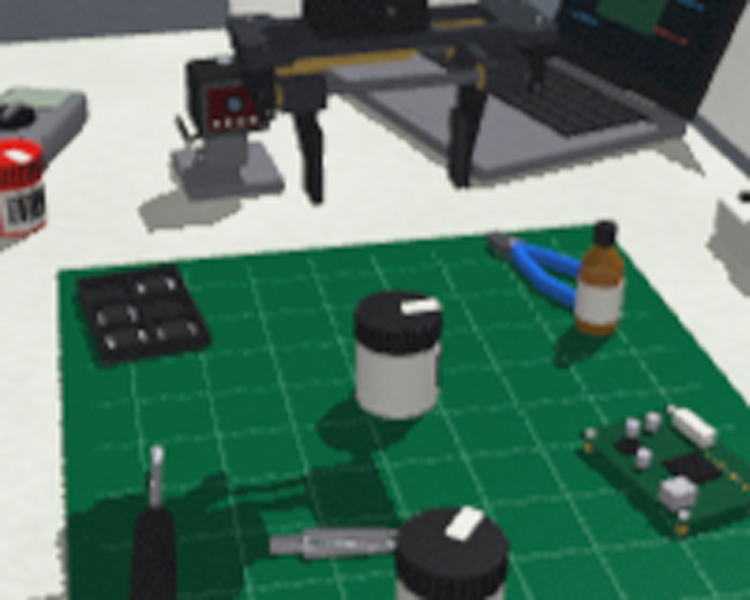

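The open fingers straddle jar 1's lid, well above it, with the mid-column at about 388 against 398 for the lid. I'll cross-check with the side view and let the arm settle.

Request:
step_arm([
  [0,0,0,0,0,0,-1],
  [0,0,0,0,0,0,-1],
])

```text
time_s: 2.18
position: [0.5514, -0.0152, 0.1507]
tcp_rot: [[-0.062, 0.998, 0.001], [0.998, 0.062, -0.0], [-0.0, 0.001, -1.0]]
force: [-0.0, -0.3, -0.6]
opening: 1.001
grasp_force: 0.0
```

```bash
python3 plan.py .555 -.022 .067 3.5; python3 -c "
from h import *
c=shot('side');print(ray(c,356.1,212.1,.071),ray(c,370.5,274.8,.071))"
```

```text
row [-0.023  0.01   0.279] [0.001 0.    0.002]
t 2.1833 p [ 0.5514 -0.0152  0.1507] yawY 3.58 z [ 0.001 -0.    -1.   ] F [-0.01 -0.34 -0.59] open 1.0012982339855268 g 0.0 j [-13.2  29.6  96.4   0.   53.9 -16.8]
[ 0.56034548 -0.02003027  0.071     ] [ 0.53208445 -0.26533587  0.071     ]
```

Request:
step_arm([
  [-0.02,0.017,0.03,0,0,0,-1],
  [-0.02,0.017,0.1,0,0,0,-1],
  [-0.02,0.017,0.18,0,0,0,-1],
  [-0.02,0.017,0.24,0,0,0,-1],
  [-0.02,0.017,0.28,0,0,0,-1],
  [-0.02,0.017,0.28,0,0,0,-1],
  [-0.02,0.017,0.28,0,0,0,-1],
])

```text
time_s: 2.82
position: [0.5568, -0.022, 0.0652]
tcp_rot: [[-0.061, 0.998, -0.001], [0.998, 0.061, 0.0], [0.0, -0.001, -1.0]]
force: [0.0, 0.1, 0.3]
opening: 1.001
grasp_force: 0.0
```

Request:
step_arm([
  [0,0,0,0,0,0,1],
  [0,0,0,0,0,0,1],
  [0,0,0,0,0,0,1],
  [0,0,0,0,0,0,1],
  [0,0,0,0,0,0,1],
  [0,0,0,0,0,0,1],
  [0,0,0,0,0,0,1],
  [0,0,0,0,0,0,1],
])

```text
time_s: 3.48
position: [0.557, -0.022, 0.066]
tcp_rot: [[-0.061, 0.998, 0.0], [0.998, 0.061, -0.0], [-0.0, 0.0, -1.0]]
force: [0.1, 0.2, 0.1]
opening: 0.479
grasp_force: 0.0
```

```bash
python3 plan.py .555 -.022 .067 3.5
```

```text
row [ 0.    -0.007 -0.003] [ 0.  0. -0.]
t 3.4833 p [ 0.557 -0.022  0.066] yawY 3.49 z [ 0. -0. -1.] F [0.1  0.23 0.11] open 0.47890040253201155 g 0.0 j [-13.7  37.6  98.8  -0.   43.6 -17.2]
```

```bash
python3 -c "
from h import *
a=shot('side')['image'][150:310,280:480]
cv2.imwrite('pics/s3.png',cv2.resize(a,(750,600),interpolation=cv2.INTER_CUBIC)[:,:,::-1])
print(read_state()['opening'],read_state()['grasp_force'])"
```

```text
0.4286233428250787 0.0
```

View pics/s3.png

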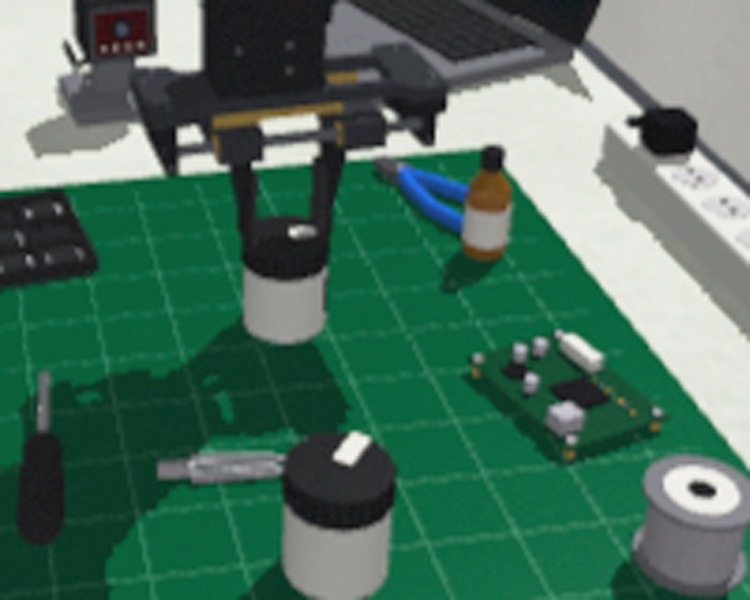

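The fingers look to be behind the lid (columns about 245–330) and have shut past the jar's width, so they missed it. I'll project the reported TCP into both views.

```bash
python3 - <<'E'
from h import *
s=read_state(); R=np.array(s["tcp_rot"]); p=np.array(s["position"])
out=[]
for n,(u0,v0) in(("top",(330,170)),("side",(350,190))):
    c=capture(n); im=c["image"].copy(); T=np.linalg.inv(np.array(c["world_from_camera"])); f=200/np.tan(np.radians(c["vertical_fov"])/2)
    g=cv2.resize(im[v0-60:v0+60,u0-40:u0+40],(400,600),interpolation=cv2.INTER_CUBIC)[:,:,::-1].copy()
    for q,col in((p,(0,255,255)),(p+.025*R[:,2],(255,0,255)),(p-.1*R[:,2],(255,255,0))):
        a=T[:3,:3]@q+T[:3,3]; u,v=f*a[0]/a[2]+c["cx"],f*a[1]/a[2]+c["cy"]; print(n,u,v)
        cv2.circle(g,(int((u-u0+40)*5),int((v-v0+60)*5)),5,col,-1)
    out.append(g)
cv2.imwrite("pics/ov.png",np.hstack(out))
E
```

```text
top 337.2962611829237 174.17804689359124
top 336.8598575582817 176.5349471073783
top 339.2557974020096 163.59511157201666
side 354.92082732981913 214.34001465422625
side 354.73760633532174 222.90592675616588
side 355.7003035536084 177.89809468295442
```

View pics/ov.png

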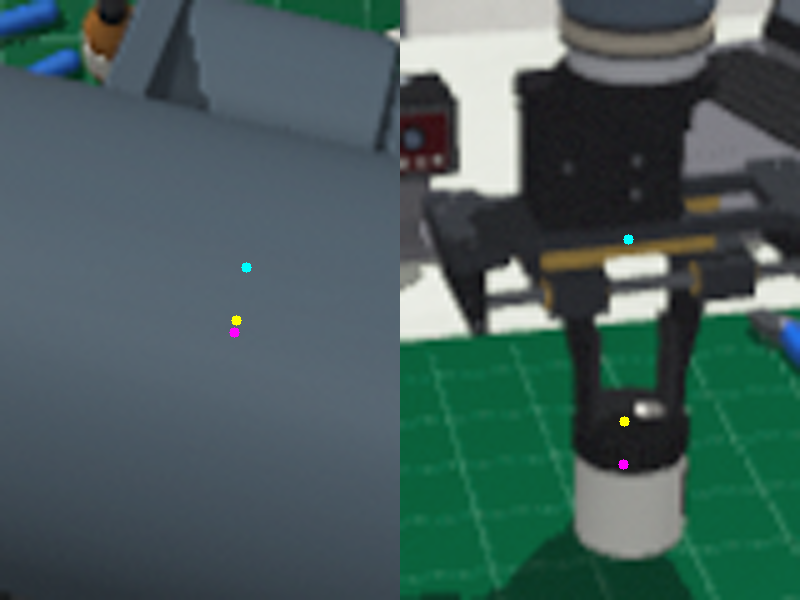

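```bash
python3 - <<'E'
from h import *
c=capture("side")
print(ray(c,353.6,181.3,.1245))
print([ray(c,353.6,181.3,z) for z in(.13,.15)])
for o in((334,183.3),(373.2,179.3)): print(ray(c,*o,.1245))
s=read_state();print(s["opening"],s["time_s"])
E
```

```text
[0.56823144 0.04754274 0.1245    ]
[array([0.5655282 , 0.03596082, 0.13      ]), array([ 0.55569823, -0.00615524,  0.15      ])]
[0.51614532 0.04528828 0.1245    ]
[0.62122794 0.0498366  0.1245    ]
0.2925747104877951 3.6833
```

```bash
python3 - <<'E'
from h import *
c=capture("side"); a=c["image"][185:265,310:400]
g=cv2.resize(a,(675,600),interpolation=cv2.INTER_CUBIC)[:,:,::-1]
g=(255*(g/255.)**.5).astype(np.uint8)
cv2.imwrite("pics/s4.png",g)
s=read_state();print(s["opening"],s["time_s"],s["force"])
E
```

```text
0.24844120215122426 3.7333 [0.6149874  0.71629541 0.29831924]
```

View pics/s4.png

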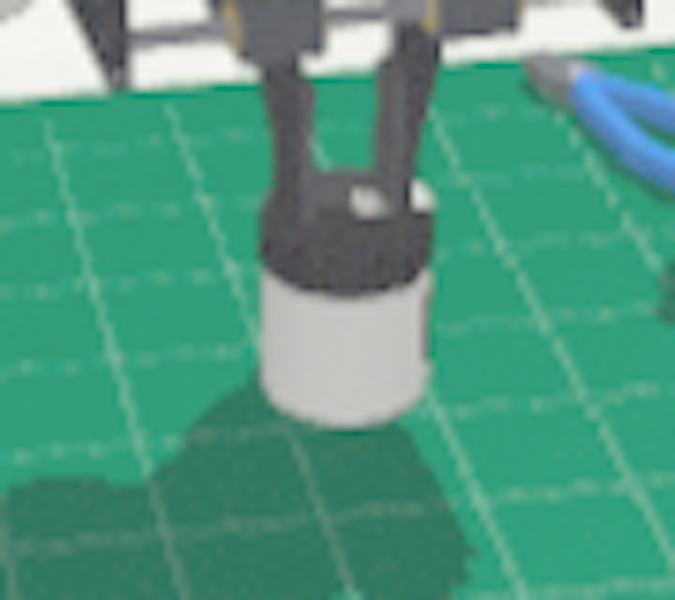

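The boosted crop shows the fingertips on top of the lid, at rows 200–215 in its middle. The real tips are therefore about 30 mm higher than the reported pose implies, and the open-jaw picture gives the same offset. I'll rise, open, then go 30 mm lower and watch the force.

Request:
step_arm([
  [0,0,-0.03,0,0,0,-1],
  [0,0,-0.05,0,0,0,-1],
  [0,0,-0.05,0,0,0,-1],
  [0,0,-0.05,0,0,0,-1],
  [0,0,-0.05,0,0,0,-1],
  [0,0,-0.05,0,0,0,-1],
  [0,0,-0.05,0,0,0,-1],
  [0,0,-0.05,0,0,0,-1],
])

```text
time_s: 4.4
position: [0.5568, -0.022, 0.0808]
tcp_rot: [[-0.061, 0.998, -0.0], [0.998, 0.061, 0.0], [0.0, -0.0, -1.0]]
force: [0.0, -0.5, 1.1]
opening: 0.773
grasp_force: 0.0
```

Request:
step_arm([
  [0,0,0,0,0,0,-1],
  [0,0,0,0,0,0,-1],
  [0,0,0,0,0,0,-1],
  [0,0,0,0,0,0,-1],
])

```text
time_s: 4.73
position: [0.557, -0.022, 0.0809]
tcp_rot: [[-0.061, 0.998, -0.0], [0.998, 0.061, 0.0], [0.0, -0.0, -1.0]]
force: [-0.5, -0.4, 0.1]
opening: 0.986
grasp_force: 0.0
```

```bash
python3 plan.py .557 -.021 .037 3.5; python3 - <<'E'
from h import *
c=capture("side"); a=c["image"][165:265,300:412]
g=cv2.resize(a,(672,600),interpolation=cv2.INTER_CUBIC)[:,:,::-1]
g=(255*(g/255.)**.5).astype(np.uint8)
cv2.imwrite("pics/s5.png",g)
E
```

```text
row [0.003 0.    0.146] [-0. -0. -0.]
t 4.7333 p [ 0.557  -0.022   0.0809] yawY 3.48 z [-0.  0. -1.] F [-0.54 -0.38  0.07] open 0.9857471461322244 g 0.0 j [-13.7  36.2  98.4   0.   45.5 -17.2]
```

View pics/s5.png

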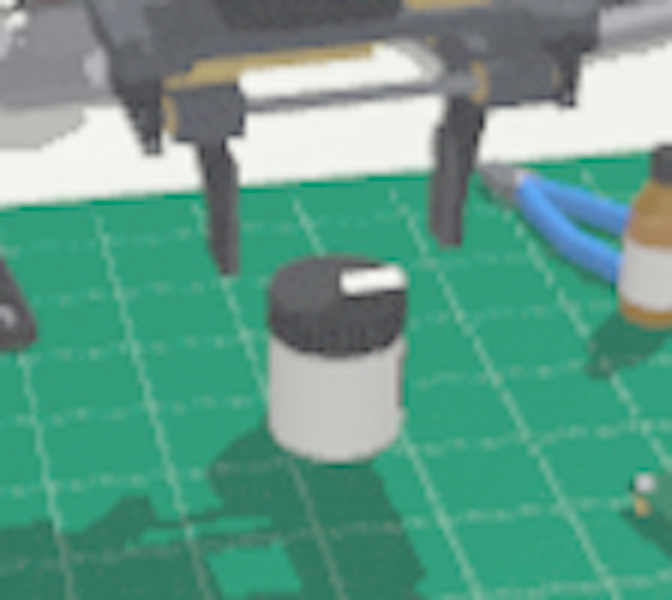

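Open tips show at (228,270) and (452,243), straddling the lid (centre (338,285)) about 13 mm above it and centred. I'll go down 42 mm and grip.

Request:
step_arm([
  [0.003,0,0.03,0,0,0,-1],
  [0.003,0,0.07,0,0,0,-1],
  [0.003,0,0.11,0,0,0,-1],
  [0.003,0,0.14,0,0,0,-1],
  [0.003,0,0.14,0,0,0,-1],
  [0.003,0,0.14,0,0,0,-1],
  [0.003,0,0.14,0,0,0,1],
  [0.003,0,0.14,0,0,0,1],
])

```text
time_s: 5.45
position: [0.5574, -0.0212, 0.0394]
tcp_rot: [[-0.061, 0.998, 0.001], [0.998, 0.061, -0.0], [-0.0, 0.001, -1.0]]
force: [-0.9, -0.2, -0.3]
opening: 0.921
grasp_force: 0.0
```

Request:
step_arm([
  [0,0,0,0,0,0,1],
  [0,0,0,0,0,0,1],
  [0,0,0,0,0,0,1],
  [0,0,0,0,0,0,1],
  [0,0,0,0,0,0,1],
  [0,0,0,0,0,0,1],
])

```text
time_s: 5.95
position: [0.5576, -0.0212, 0.0394]
tcp_rot: [[-0.061, 0.998, 0.002], [0.998, 0.061, -0.0], [-0.0, 0.002, -1.0]]
force: [0.4, 0.8, 1.8]
opening: 0.656
grasp_force: 30.0
```

```bash
python3 plan.py .557 -.021 .037 3.5
```

```text
row [ 0.001 -0.002  0.008] [ 0.002  0.    -0.   ]
t 5.95 p [ 0.5576 -0.0212  0.0394] yawY 3.48 z [ 0.002 -0.    -1.   ] F [0.44 0.75 1.81] open 0.6562358317402122 g 29.999064803123474 j [-13.7  40.2  99.4   0.   40.3 -17.1]
```

Gripped: 0.656 × 87 = 57 mm at 30 N. Lifting 45 mm to weigh it.

Request:
step_arm([
  [0,0,-0.02,0,0,0,1],
  [0,0,-0.06,0,0,0,1],
  [0,0,-0.1,0,0,0,1],
  [0,0,-0.14,0,0,0,1],
  [0,0,-0.15,0,0,0,1],
  [0,0,-0.15,0,0,0,1],
  [0,0,-0.15,0,0,0,1],
  [0,0,-0.15,0,0,0,1],
])

```text
time_s: 6.62
position: [0.556, -0.0209, 0.0831]
tcp_rot: [[-0.061, 0.998, -0.002], [0.998, 0.061, 0.0], [0.001, -0.002, -1.0]]
force: [-0.8, -0.5, -3.5]
opening: 0.66
grasp_force: 30.0
```

Request:
step_arm([
  [0,0,0,0,0,0,1],
  [0,0,0,0,0,0,1],
  [0,0,0,0,0,0,1],
])

```text
time_s: 6.87
position: [0.5566, -0.021, 0.0834]
tcp_rot: [[-0.061, 0.998, -0.001], [0.998, 0.061, 0.0], [0.0, -0.001, -1.0]]
force: [-0.3, -0.5, -3.3]
opening: 0.663
grasp_force: 30.0
```

Request:
step_arm([
  [0,0,0,0,0,0,1],
  [0,0,0,0,0,0,1],
  [0,0,0,0,0,0,1],
])

```text
time_s: 7.12
position: [0.5569, -0.0211, 0.0839]
tcp_rot: [[-0.061, 0.998, -0.0], [0.998, 0.061, 0.0], [0.0, -0.0, -1.0]]
force: [1.6, -0.1, -3.5]
opening: 0.662
grasp_force: 30.0
```

```bash
python3 plan.py .557 -.021 .037 3.5
```

```text
row [0.    0.    0.156] [-0. -0. -0.]
t 7.1167 p [ 0.5569 -0.0211  0.0839] yawY 3.48 z [-0.  0. -1.] F [ 1.64 -0.06 -3.45] open 0.661782937048119 g 30.000345949083567 j [-13.7  35.9  98.3   0.   45.9 -17.1]
```

It reads about 3.4 N, so jar 1 is probably the lighter one (under 4 N). I'll set it back.

Request:
step_arm([
  [0,0,0.03,0,0,0,1],
  [0,0,0.07,0,0,0,1],
  [0,0,0.11,0,0,0,1],
  [0,0,0.135,0,0,0,1],
  [0,0,0.144,0,0,0,1],
  [0,0,0.15,0,0,0,1],
  [0,0,0.15,0,0,0,1],
  [0,0,0.15,0,0,0,1],
])

```text
time_s: 7.78
position: [0.5564, -0.0209, 0.0393]
tcp_rot: [[-0.061, 0.998, -0.001], [0.998, 0.061, 0.0], [0.0, -0.001, -1.0]]
force: [-2.1, 0.7, 1.0]
opening: 0.661
grasp_force: 30.0
```

Request:
step_arm([
  [0,0,0,0,0,0,-1],
  [0,0,0,0,0,0,-1],
  [0,0,0,0,0,0,-1],
  [0,0,0,0,0,0,-1],
  [0,0,0,0,0,0,-1],
  [0,0,0,0,0,0,-1],
  [0,0,0,0,0,0,-1],
  [0,0,0,0,0,0,-1],
])

```text
time_s: 8.45
position: [0.557, -0.0211, 0.0389]
tcp_rot: [[-0.061, 0.998, 0.0], [0.998, 0.061, -0.0], [-0.0, 0.0, -1.0]]
force: [-0.1, -0.2, 0.5]
opening: 0.995
grasp_force: 0.0
```

Request:
step_arm([
  [0,0,-0.05,0,0,0,-1],
  [0,0,-0.12,0,0,0,-1],
  [0,0,-0.22,0,0,0,-1],
  [0,0,-0.34,0,0,0,-1],
  [0,0,-0.36,0,0,0,-1],
  [0,0,-0.36,0,0,0,-1],
  [0,0,-0.36,0,0,0,-1],
])

```text
time_s: 9.03
position: [0.5567, -0.0211, 0.1469]
tcp_rot: [[-0.061, 0.998, 0.0], [0.998, 0.061, -0.0], [-0.0, 0.0, -1.0]]
force: [-0.4, -0.3, -1.3]
opening: 1.0
grasp_force: 0.0
```

```bash
python3 plan.py .530 -.263 .1 45
```

```text
row [-0.8   -0.138  0.157] [ 0.     0.    -0.922]
t 9.0333 p [ 0.5567 -0.0211  0.1469] yawY 3.49 z [ 0. -0. -1.] F [-0.38 -0.26 -1.25] open 0.9998433682135452 g 0.0 j [-13.7  30.3  95.8  -0.   53.9 -17.1]
```

Request:
step_arm([
  [-0.8,-0.138,0,0,0,-0.922,-1],
  [-0.8,-0.138,0,0,0,-0.922,-1],
  [-0.8,-0.138,0,0,0,-0.922,-1],
  [-0.8,-0.138,0,0,0,-0.922,-1],
  [-0.8,-0.138,0,0,0,-0.922,-1],
  [-0.8,-0.138,0,0,0,-0.922,-1],
  [-0.8,-0.138,0,0,0,-0.922,-1],
  [-0.8,-0.138,0.05,0,0,-0.922,-1],
])

```text
time_s: 9.7
position: [0.5307, -0.2681, 0.1318]
tcp_rot: [[-0.704, 0.71, 0.003], [0.71, 0.704, -0.003], [-0.004, -0.0, -1.0]]
force: [0.3, 0.2, -0.3]
opening: 1.002
grasp_force: 0.0
```

Request:
step_arm([
  [0,0,0,0,0,0,-1],
  [0,0,0,0,0,0,-1],
  [0,0,0,0,0,0,-1],
])

```text
time_s: 9.95
position: [0.5295, -0.2621, 0.1308]
tcp_rot: [[-0.707, 0.707, -0.002], [0.707, 0.707, 0.002], [0.003, -0.0, -1.0]]
force: [-0.0, -1.0, -0.2]
opening: 0.997
grasp_force: 0.0
```

```bash
python3 plan.py .530 -.263 .039 45; python3 - <<'E'
from h import *
c=capture("side"); a=c["image"][205:325,310:440]
g=cv2.resize(a,(650,600),interpolation=cv2.INTER_CUBIC)[:,:,::-1]
g=(255*(g/255.)**.5).astype(np.uint8)
cv2.imwrite("pics/s6.png",g)
E
```

```text
row [-0.004 -0.001  0.306] [-0.    -0.004  0.   ]
t 9.95 p [ 0.5295 -0.2621  0.1308] yawY 45.01 z [-0.002  0.002 -1.   ] F [-0.01 -0.97 -0.15] open 0.9970816345326659 g 0.0 j [-37.2  33.9  91.5   0.   54.8 -82.2]
```

View pics/s6.png

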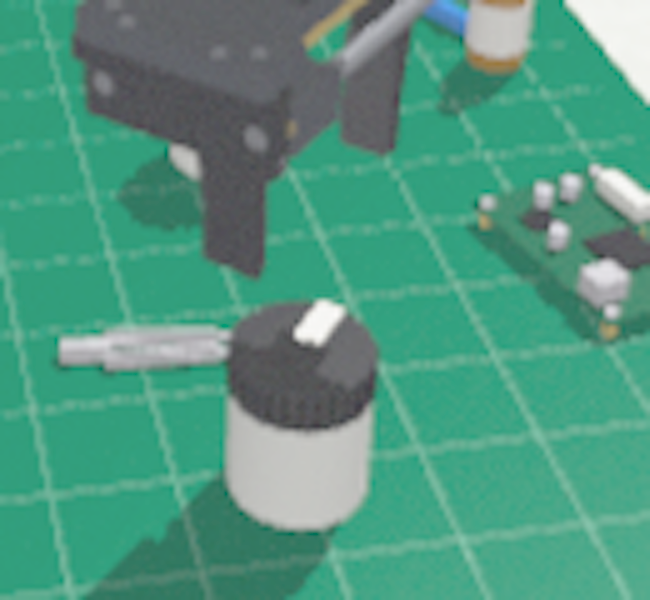

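The open jaws are centred over jar 2: finger-tip midpoint column about 303 against lid centre about 303. Descend and grip.

Request:
step_arm([
  [-0.004,-0.001,0.05,0,0,0,-1],
  [-0.004,-0.001,0.14,0,0,0,-1],
  [-0.004,-0.001,0.21,0,0,0,-1],
  [-0.004,-0.001,0.26,0,0,0,-1],
  [-0.004,-0.001,0.29,0,0,0,-1],
  [-0.004,-0.001,0.305,0,0,0,-1],
  [-0.004,-0.001,0.305,0,0,0,-1],
  [-0.004,-0.001,0.305,0,0,0,-1],
])

```text
time_s: 10.67
position: [0.5314, -0.2643, 0.0411]
tcp_rot: [[-0.707, 0.707, 0.001], [0.707, 0.707, -0.001], [-0.001, 0.0, -1.0]]
force: [0.0, -0.4, 0.3]
opening: 1.001
grasp_force: 0.0
```

Request:
step_arm([
  [0,0,0,0,0,0,1],
  [0,0,0,0,0,0,1],
  [0,0,0,0,0,0,1],
  [0,0,0,0,0,0,1],
  [0,0,0,0,0,0,1],
  [0,0,0,0,0,0,1],
  [0,0,0,0,0,0,1],
  [0,0,0,0,0,0,1],
])

```text
time_s: 11.33
position: [0.5314, -0.2641, 0.0409]
tcp_rot: [[-0.707, 0.708, 0.001], [0.708, 0.707, -0.0], [-0.001, 0.001, -1.0]]
force: [2.0, 2.4, 1.6]
opening: 0.662
grasp_force: 30.0
```

```bash
python3 plan.py .530 -.263 .039 45
```

```text
row [ 0.006 -0.001  0.006] [ 0.001  0.001 -0.001]
t 11.3333 p [ 0.5314 -0.2641  0.0409] yawY 44.96 z [ 0.001 -0.    -1.   ] F [1.99 2.38 1.57] open 0.661960340898073 g 29.99789971858263 j [-37.2  41.7  94.1   0.1  44.2 -82.2]
```

Request:
step_arm([
  [0,0,-0.02,0,0,0,1],
  [0,0,-0.06,0,0,0,1],
  [0,0,-0.12,0,0,0,1],
  [0,0,-0.18,0,0,0,1],
  [0,0,-0.24,0,0,0,1],
  [0,0,-0.26,0,0,0,1],
  [0,0,-0.26,0,0,0,1],
  [0,0,-0.26,0,0,0,1],
])

```text
time_s: 12.0
position: [0.5302, -0.2641, 0.1183]
tcp_rot: [[-0.707, 0.707, -0.001], [0.707, 0.707, 0.0], [0.001, -0.0, -1.0]]
force: [-0.7, 0.1, -5.8]
opening: 0.658
grasp_force: 30.0
```

Request:
step_arm([
  [0,0,0,0,0,0,1],
  [0,0,0,0,0,0,1],
  [0,0,0,0,0,0,1],
])

```text
time_s: 12.25
position: [0.5301, -0.2638, 0.1172]
tcp_rot: [[-0.707, 0.707, -0.002], [0.707, 0.707, 0.001], [0.002, -0.0, -1.0]]
force: [0.3, 0.3, -5.7]
opening: 0.657
grasp_force: 30.0
```

```bash
python3 plan.py .498 .229 .12 94.6;python3 - <<'E'
from h import *
c=capture("side"); a=c["image"]
print(a.shape)
s=read_state(); print(s["force"])
E
```

```text
row [ 1.238  1.085 -0.007] [ 1.000e-03 -3.000e-03 -1.103e+00]
t 12.25 p [ 0.5301 -0.2638  0.1172] yawY 44.97 z [-0.002  0.001 -1.   ] F [ 0.26  0.27 -5.66] open 0.6574975625093381 g 30.00166362617165 j [-37.3  35.   91.8  -0.   53.3 -82.2]
(400, 640, 3)
[-0.8576516  -0.05842592 -5.96064661]
```

5.7 N: jar 2 is the heavier. I'll carry it over, higher past jar 1.

Request:
step_arm([
  [0.04,0.035,-0.05,0,0,-0.04,1],
  [0.11,0.1,-0.11,0,0,-0.11,1],
  [0.19,0.17,-0.16,0,0,-0.18,1],
  [0.27,0.24,-0.18,0,0,-0.26,1],
  [0.35,0.31,-0.18,0,0,-0.33,1],
  [0.43,0.38,-0.18,0,0,-0.4,1],
  [0.51,0.45,-0.18,0,0,-0.48,1],
  [0.59,0.52,-0.18,0,0,-0.55,1],
])

```text
time_s: 12.97
position: [0.5156, -0.0273, 0.1723]
tcp_rot: [[-0.939, 0.344, -0.0], [0.344, 0.939, 0.0], [0.0, -0.0, -1.0]]
force: [-0.0, -0.5, -5.3]
opening: 0.655
grasp_force: 30.0
```

```bash
python3 plan.py .498 .17 .13 94.6
```

```text
row [0.281 0.597 0.141] [ 0.    -0.001 -0.549]
t 12.9667 p [ 0.5156 -0.0273  0.1723] yawY 69.88 z [-0.  0. -1.] F [-0.04 -0.53 -5.28] open 0.6545556831516223 g 29.999815835617483 j [-15.4  25.4 100.2   0.   54.4 -85.3]
```

Request:
step_arm([
  [0.05,0.1,0,0,0,-0.09,1],
  [0.1,0.2,0.0,0,0,-0.18,1],
  [0.14,0.3,0.0,0,0,-0.27,1],
  [0.19,0.4,0.02,0,0,-0.36,1],
  [0.23,0.48,0.05,0,0,-0.45,1],
  [0.26,0.55,0.09,0,0,-0.5,1],
  [0.28,0.597,0.13,0,0,-0.549,1],
  [0.28,0.597,0.14,0,0,-0.549,1],
])

```text
time_s: 13.63
position: [0.4975, 0.1713, 0.1286]
tcp_rot: [[-0.997, -0.082, -0.003], [-0.082, 0.997, 0.001], [0.003, 0.001, -1.0]]
force: [-1.1, -0.4, -5.3]
opening: 0.659
grasp_force: 30.0
```

Request:
step_arm([
  [0,0,0,0,0,0,1],
  [0,0,0,0,0,0,1],
  [0,0,0,0,0,0,1],
])

```text
time_s: 13.88
position: [0.5, 0.1676, 0.1308]
tcp_rot: [[-0.997, -0.076, 0.001], [-0.076, 0.997, -0.0], [-0.001, -0.0, -1.0]]
force: [0.2, 0.2, -5.3]
opening: 0.661
grasp_force: 30.0
```

```bash
python3 plan.py .498 .225 .097 94.6
```

```text
row [-0.008  0.191  0.113] [-0.     0.001 -0.005]
t 13.8833 p [0.5    0.1676 0.1308] yawY 94.36 z [ 0.001 -0.    -1.   ] F [ 0.23  0.16 -5.28] open 0.6605649476176444 g 30.001853168942034 j [  6.4  29.8 100.8  -0.   49.3 -88. ]
```

Request:
step_arm([
  [0,0.04,0.03,0,0,0,1],
  [0,0.09,0.06,0,0,0,1],
  [0,0.14,0.09,0,0,0,1],
  [0,0.17,0.105,0,0,0,1],
  [0,0.19,0.113,0,0,0,1],
  [0,0.19,0.113,0,0,0,1],
  [0,0.19,0.113,0,0,0,1],
  [0,0.19,0.113,0,0,0,1],
])

```text
time_s: 14.55
position: [0.4954, 0.2248, 0.0969]
tcp_rot: [[-0.997, -0.077, 0.001], [-0.077, 0.997, -0.0], [-0.001, -0.0, -1.0]]
force: [0.7, -0.7, -5.2]
opening: 0.658
grasp_force: 30.0
```

```bash
python3 plan.py .498 .225 .097 94.6; python3 - <<'E'
from h import *
c=capture("side"); a=c["image"][115:255,270:400]; b=capture("top")["image"][130:270,150:280]
g=np.hstack([cv2.resize(q,(400,431),interpolation=cv2.INTER_CUBIC) for q in(a,b)])[:,:,::-1]
g=(255*(g/255.)**.6).astype(np.uint8)
cv2.imwrite("pics/s7.png",g)
E
```

```text
row [-0.009 -0.    -0.   ] [-0.     0.001 -0.004]
t 14.55 p [0.4954 0.2248 0.0969] yawY 94.42 z [ 0.001 -0.    -1.   ] F [ 0.7  -0.68 -5.22] open 0.6582796353375675 g 30.002342211082578 j [ 12.6  33.9  99.8  -0.   46.2 -81.8]
```

View pics/s7.png

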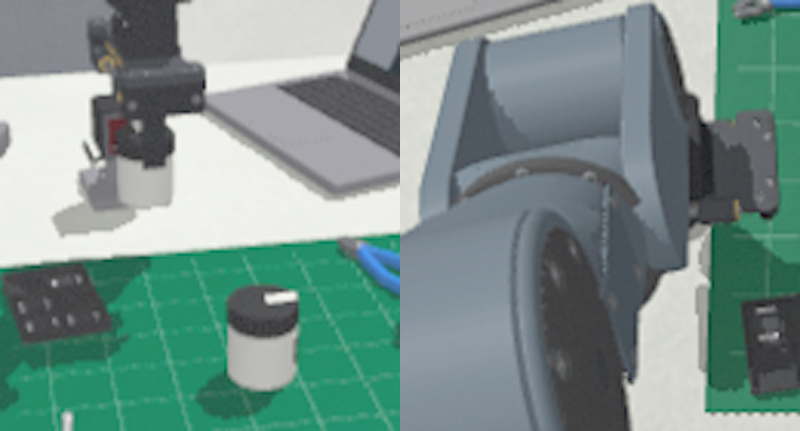

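The jar is held upright in front of the reader: pot at crop columns 117–173, bottom row about 206. I'll compare this with its expected projection.

```bash
python3 - <<'E'
from h import *
c=capture("side"); T=np.linalg.inv(np.array(c["world_from_camera"])); f=200/np.tan(np.radians(c["vertical_fov"])/2)
p=np.array(read_state()["position"])
t=np.linspace(0,2*np.pi,73); out=[]
q=np.array([p[0]+.028*np.cos(t),p[1]+.028*np.sin(t),0*t+p[2]-.038])
a=T[:3,:3]@q+T[:3,3:]; u=f*a[0]/a[2]+c["cx"]; v=f*a[1]/a[2]+c["cy"]
print("expected: cols",u.min(),u.max(),"bottom",v.max())
im=c["image"].astype(int)
m=(im.min(2)>110); 
for r in(172,176): print(r,im[r,302:332].mean(1).round().astype(int).tolist())
print("col317 rows165..",im[165:192,317].mean(1).round().astype(int).tolist())
print(p,read_state()["force"])
E
```

```text
expected: cols 308.02899174824256 326.3300876891982 bottom 182.68512688691067
172 [83, 98, 81, 77, 83, 80, 123, 139, 143, 146, 148, 150, 150, 151, 153, 152, 153, 153, 152, 150, 147, 146, 145, 146, 192, 226, 232, 232, 233, 232]
176 [76, 75, 74, 75, 74, 75, 110, 135, 143, 144, 150, 149, 152, 151, 152, 153, 154, 151, 152, 150, 147, 145, 144, 146, 194, 228, 232, 231, 231, 231]
col317 rows165.. [29, 26, 30, 28, 47, 121, 153, 152, 153, 153, 152, 153, 153, 153, 153, 153, 152, 145, 205, 232, 232, 232, 230, 231, 232, 233, 232]
[0.49537629 0.22466599 0.09695883] [ 0.15553364  0.52053719 -6.21807739]
```

The observed pot edges (308–326, bottom about 182.5) match the expected ones. I'll settle and hand in.

Request:
step_arm([
  [0,0,0,0,0,0,1],
  [0,0,0,0,0,0,1],
  [0,0,0,0,0,0,1],
  [0,0,0,0,0,0,1],
])

```text
time_s: 15.03
position: [0.495, 0.2251, 0.0966]
tcp_rot: [[-0.997, -0.077, 0.0], [-0.077, 0.997, 0.0], [-0.0, -0.0, -1.0]]
force: [0.6, -0.3, -4.9]
opening: 0.657
grasp_force: 30.0
```

```bash
python3 -c "
from rig import *
print(hand_in())"
```

```text
the job is handed in; nothing more can be done
None
```

Job handed in, no verdict returned: the lighter jar (about 3.4 N) is back where it stood on the mat, and the heavier one (about 5.7 N) is held upright with its code turned to the reader's window, about 7 cm away.

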